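# Close the filter cover of the fettling bench's dust extractor

### The arm

A 6-joint arm with a two-finger parallel gripper is mounted at the origin on the work surface. World frame = base frame: x ahead of the robot, y to its left, z up, the work surface at z = 0. Lengths are in mm, angles in rad, forces in N, time in s.
With the tool pointing down it reaches from about 300 to 875 mm from the base axis. Payload 4.2 kg.
Tool frame: the origin (TCP) lies midway between the tips of the shut fingers; the grasp point (between the pads) lies 19 mm behind it; z points along the fingers, x is the direction in which the jaws open and shut, and the axes are right-handed (so a half turn about z gives the same grasp; the last joint's range is limited). The gripper opens to 85 mm and grips with 20 to 120 N. Pads are 22 mm wide; open, the fingers measure 114 mm over their backs; the gripper's body (76 mm by 85 mm) begins 54 mm behind the grasp point. The pads swing forward as they close: fully open they stand 13 mm farther back than shut.
Start: joints at [-1.183, 0.32, 1.565, -0, 1.257, -0.02], TCP at [228.045, -527.863, 209.638] pointing down, gripper open.
Joint ranges: [-3.11, 3.11], [-0.84, 2.01], [0.21, 2.61], [-1.34, 4.49], [0.05, 2.63], [-2.56, 2.56]. Speed limits (rad/s): [2.57, 2.57, 3.14, 3.14, 3.14, 3.14].

### API

Orientations are given as a unit quaternion [w, x, y, z].
In Python, from rig import bot gives the robot as it stands. The module is installed in compiled form; this text tells all that it offers.
- The arm moves only by the tool drive_tool, never from a script. Its argument "targets" is one flat list of numbers, 5 for each row, row after row: the shift along the tool's x, y, z in cm, then the turn about the tool's z in degrees, then the gripper's target within -1 to 1 (fully open at 1, half-way at 0, shut at -1). In form: [dx, dy, dz, spin, jaw, dx, dy, dz, spin, jaw, ...]. A call has exactly 5 rows; each row shifts and turns the pose as measured when the row begins, along the tool's axes as they then stand; what a row does not reach is not made up. A row lasts 1/8 s, in which the tool goes at most 62.5 mm and 10.7 degrees, less where a joint would pass 70% of its speed; a pose out of reach is approached as far as the arm can. A call with a gripper value outside its range is refused whole. The fingers move at their own pace and stop on an object; the grip force is fixed at half the most. Time passes only in rows, so rows that do not move let the fingers close, or fill a call up. It gives the time, the measured TCP pose, the force and the opening at its end, in the units of the state.
- bot.get_obs(): the state, without advancing time (a new reading comes with each control period).
- bot.snapshot(name): name is "side" or "top" or "wrist"; returns a dict with "image" (420x560x3 uint8, red, green, blue), "K" (3x3 intrinsics, pixels), "R" (3x3) and "t" (3): a world point X has camera coordinates R X + t. Camera axes: x right, y down, z forward; pixel columns grow to the right and rows downward; lengths in mm; the calibration is good to about 2 mm. A picture is of the moment at which its call begins. There is no depth.
- bot.job_done(): hands the job in, once; it reports no verdict.
Trained networks look in the newest picture that a camera, given by its name, has taken for a name from the list of things; names that differ only in an ending like _2 or _b are one class to them, and where a whole thing is asked for, a point or a joint stands for the part that bears it (a point fixed in the world has none). Each returns a list of dicts, best first, with "p" (0 to 1); they miss things now and then, are a little off and sometimes report something else, mostly with a low value. They report only what shows in the picture. A call takes as long as a camera call.
- bot.recognise(target, camera): "position" ([row, column] in pixels, amid what is visible of it).
- bot.trace(target, camera): "region" (420x560 bool, what is visible of it) and "position" ([row, column] in pixels, amid what is visible of it).
The state is a dict: "time_s": time; "joint_positions": joint angles; "joint_velocities": joint speeds; "joint_efforts": joint torques, N m; "position": TCP position; "ee_rot": TCP orientation; "wrist_force": force on the tool from outside, world axes, zero at the start; "torque": the same for the moment, N m; "gripper_width": finger opening in mm.
Only numpy, scipy, OpenCV 4.12 (cv2) and the standard library are available. Lean on these libraries where they do the work, as an engineer would, in place of code of your own. Each camera call takes 0.05 s, during which the arm holds its last target.

### The job

The filter of the bench dust extractor has just been changed. Turn the wing-head quarter-turn fastener on its frame until the wing lines up with the slot in the open cover, then swing the sprung cover down over the wing and press it fully down onto its seal against the frame. Finish holding it pressed there, do not let go (a workmate will then lock the wing over it), and leave the pots and the old filter that stand beside it where they are.

Things in the scene. Friction and masses are not known exactly. Their poses are not given: they have to be found in the camera images.
- extractor: grey bench dust extractor, fixed: filter box 260 x 260 mm, its flat top frame 120 mm above the bench, fan and motor behind it. Origin: centre of the box's underside, on the bench. +z up; the box's front (intake grille) faces its -x, the fan is at +x. The open filter bay in the top spans x -45 to +87 mm, y -95 to +95 mm.
- wing (a joint): angle of the wing-head fastener, rad, about the vertical, counter-clockwise from above positive. 0: the wing points along the extractor's x axis, in line with the cover's slot; 1.57: square across it. Range -0.6 to 1.75, friction about 0.06 N m, stays where it is left.
- wing_mid (a point): centre of the fastener's black wing (30 mm long, 8 mm thick, 18 mm tall), on its turning axis, at x -85 mm, y 0 of the extractor. The wing stands on a short post on the front part of the frame: this point is 21 mm above the frame, the wing's underside 12 mm, its top 30 mm. Flat frame round it: 45 mm to the front, 40 mm to the bay behind.
- cover: bare metal filter cover, flat sheet 215 mm from hinge to free edge, 220 mm wide, 5 mm thick. Origin: on its hinge axis (along y), mid-width, at x +100, z 125.5 mm of the extractor. The sheet reaches from the hinge along its own -x, top (outer) face at its own z +2.5 mm. Shut, its axes are parallel to the extractor's. It stands open 1.3 rad (75 degrees) from shut, its outer face away from the robot.
- cover_slot (a point): centre of the cover's slot, in the middle of the sheet's thickness, 185 mm from the hinge, y 0. The slot is 40 mm long (along the cover's x) by 14 mm wide; it passes over the wing only when the two are in line. Beside it the sheet is plain for 100 mm on either side.
- cover_edge (a point): middle of the cover's free edge, at its underside; fully shut it is 3 mm above the frame (123 mm above the bench). A spring in the hinge holds the cover open and opens it again if let go: it takes about 3 N near the free edge to move it when open, about 6 N when nearly shut.
- gasket: black foam seal round the filter bay on the frame. Its front strip (at x -56 mm of the extractor) stands 6 mm above the frame. The cover meets it when its free edge is about 4 mm from fully shut, and squeezes it by 3 mm with up to 10 N; pressing the cover fully down near its free edge takes about 14 N in all. Origin: on the frame's top, at the extractor's axis.
- vase: bystander, on the left of the extractor: tall six-sided white greenware vase, 104 mm across, 105 mm high. Origin: centre of its underside. Not to be disturbed.
- pot_low: bystander, on the left of the extractor: low eight-sided white pot, 96 mm across, 68 mm high. Origin: centre of its underside. Not to be disturbed.
- tumbler: bystander, on the right of the extractor: small eight-sided white tumbler, 72 mm across, 88 mm high. Origin: centre of its underside. Not to be disturbed.
- old_filter: bystander, on the right of the extractor: used filter cassette with cardboard frame, 122 x 182 x 45 mm, lying flat. Origin: centre of its underside. Not to be disturbed.

How it is judged (in metres and radians):
On the way:
1. the wing is turned in line with the cover's slot while the cover still stands open (value of joint wing between -0.15 and 0.15 rad and z of cover_edge in the frame of extractor above 0.25 m), for 0.2 s.
At the end, for the whole second after the job is handed in: The wing is in line with the slot to 0.15 rad and stands through it, the cover's free edge is within 2.5 mm of fully closed, the cover squeezes its seal with more than 3 N, and the robot is still pressing on the cover with more than 5 N (value of joint wing between -0.15 and 0.15 rad and z of cover_edge in the frame of extractor below 0.1255 m and contact force between cover and gasket above 3 N and contact force between any of the fingers, the arm and cover above 5 N); the arm keeps its last pose, push and grip.
It fails at once if a pot or the old filter beside the extractor is pushed away or knocked over (distance of any of vase, pot_low, tumbler, old_filter from where it was at the start of the episode above 0.03 m or angle between any of vase, pot_low, tumbler, old_filter's own z axis and vertical above 0.5 rad).
It also fails if it takes over 70 s, if anything falls off the work surface, if the arm or the gripper's body presses on something with over 40 N, if the wrist force passes 120 N, or if a joint passes its speed limit or range.

## Working session

There is one attempt and no reset: what is moved stays moved. The work goes in short steps, Python scripts to look and compute and a tool call to move; the robot and the scene stay as the last step left them, time stands still between calls to the robot, and variables do not carry over. Pictures are saved under pics/ and viewed, and the job is handed in when it is done.

Besides the shell and the picture viewer there is one more tool, called as name(argument=value, ...), one argument or row to a line, values as JSON. drive_tool: Moves the arm, as the interface text tells. Its arguments: {"type":"object","properties":{"targets":{"type":"array"}},"required":["targets"]}

```bash
mkdir -p pics
cat > h.py <<'E'
import numpy as np, cv2
from rig import bot
def snap(c,n):
    s=bot.snapshot(c); cv2.imwrite(f'pics/{n}.png',cv2.cvtColor(s['image'],cv2.COLOR_RGB2BGR)); return s
def ray(s,px):
    r,c=px; R=np.array(s['R']);t=np.array(s['t']);K=np.array(s['K'])
    d=R.T@np.linalg.solve(K,[c,r,1.]); o=-R.T@t; return o,d/np.linalg.norm(d)
def atz(s,px,z):
    o,d=ray(s,px); return o+d*(z-o[2])/d[2]
def proj(s,X):
    p=np.array(s['K'])@(np.array(s['R'])@np.array(X,float)+np.array(s['t'])); return p[:2]/p[2]
E
python3 - <<'E'
from h import *
print(bot.get_obs())
for c in ['top','side','wrist']:
    s=snap(c,c+'0'); o,_=ray(s,(0,0)); print(c,o)
    for n in ['extractor','wing','wing_mid','cover_slot','cover_edge','cover','vase','pot_low','tumbler','old_filter']:
        r=bot.recognise(n,c); print(n,[(np.round(x['position'],1),round(x['p'],2)) for x in r[:2]])
E
```

```text
{'time_s': 0.0, 'joint_positions': array([-1.18300564e+00,  3.20281284e-01,  1.56567840e+00, -1.15143224e-05,
        1.25737473e+00, -1.99979609e-02]), 'joint_velocities': array([ 0.00029677, -0.00079616,  0.00025836,  0.00139043,  0.00054633,
       -0.00105389]), 'joint_efforts': array([ 1.03423452e-03, -4.15528357e+01, -2.34162802e+01,  4.62289586e-05,
        8.18401342e-03, -2.01816457e-07]), 'position': array([ 227.8395177 , -527.37946101,  208.78862348]), 'ee_rot': array([-4.88300838e-04,  8.35638225e-01, -5.49279526e-01, -7.21127697e-04]), 'wrist_force': array([ 0.48006111, -0.09018832, -0.31910259]), 'torque': array([ 0.03125901,  0.00847622, -0.06492574]), 'gripper_width': 85.22748502423264}
top [ 491.06040657   -1.43678083 1240.77925777]
extractor [(array([220.2, 243.1]), 0.82)]
wing [(array([280.6, 260.3]), 0.45)]
wing_mid [(array([278.8, 258.2]), 0.6)]
cover_slot [(array([202.3, 247.7]), 0.82)]
cover_edge [(array([200.1, 243.2]), 0.9)]
cover [(array([202.2, 244.7]), 0.69)]
vase [(array([277.6, 145.6]), 0.91)]
pot_low [(array([209.7, 145.4]), 0.83), (array([220.7, 242.5]
[... 161 characters left out ...]
 21.71048136 733.68908669 994.90775559]
extractor [(array([233.2, 264. ]), 0.97), (array([184.6, 253. ]), 0.6)]
wing [(array([241.1, 315.4]), 0.69), (array([179.2, 297.2]), 0.62)]
wing_mid []
cover_slot [(array([184.4, 256.9]), 0.86)]
cover_edge [(array([182.3, 252.7]), 0.91)]
cover [(array([184.6, 250.8]), 0.55)]
vase [(array([339.7, 243.5]), 0.86), (array([309.1, 179.4]), 0.73)]
pot_low [(array([306.5, 177.2]), 0.87)]
tumbler [(array([180.2, 297.4]), 0.9)]
old_filter [(array([197.9, 352.2]), 0.78), (array([340.1, 242.7]), 0.71)]
wrist [ 305.52703172 -495.35532578  374.51256567]
extractor []
wing []
wing_mid []
cover_slot []
cover_edge []
cover []
vase []
pot_low []
tumbler []
old_filter []
```

View pics/top0.png

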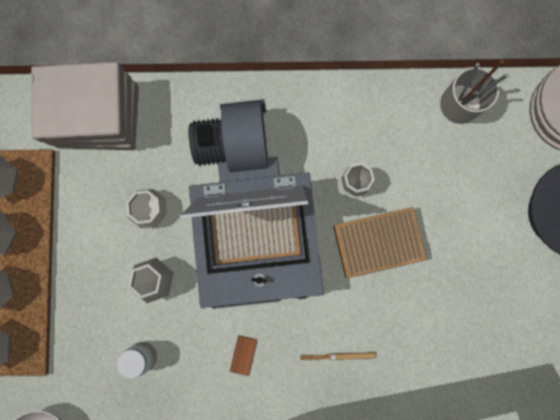

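View pics/side0.png

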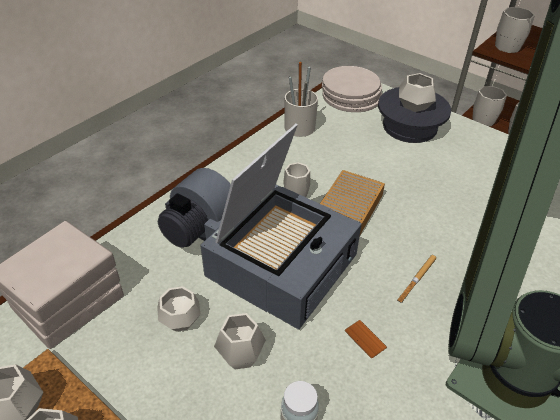

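The top view shows the extractor near (col 258, row 240), slightly turned, with the wing near (260, 280). The cover stands open at row ~205, with the pots to the left and the tumbler and filter to the right. Next I zoom in.

Run:
```python
from h import *
im=cv2.imread('pics/top0.png'); c=im[165:315,175:335]; cv2.imwrite('pics/topz.png',cv2.resize(c,None,fx=5,fy=4*0+5,interpolation=cv2.INTER_CUBIC)[:750,:800][:600] if 0 else cv2.resize(c,(640,600),interpolation=cv2.INTER_CUBIC))
im=cv2.imread('pics/side0.png'); c=im[115:335,195:375]; cv2.imwrite('pics/sidez.png',cv2.resize(c,(490,600),interpolation=cv2.INTER_CUBIC))
```

```text
(no output)
```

View pics/topz.png

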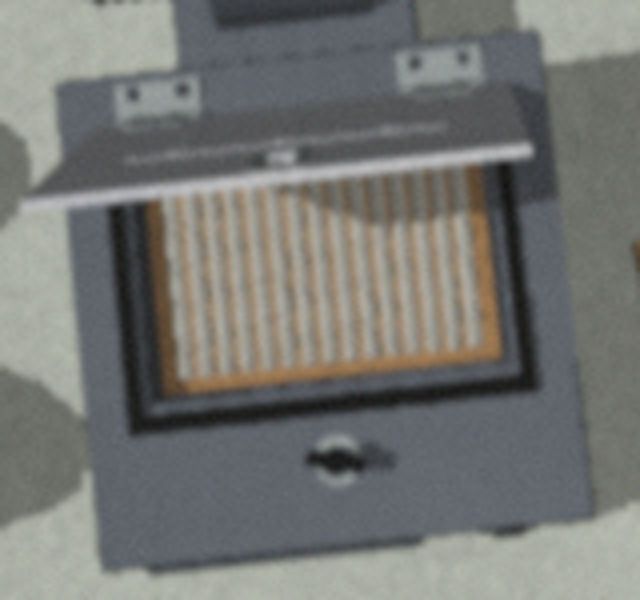

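View pics/sidez.png

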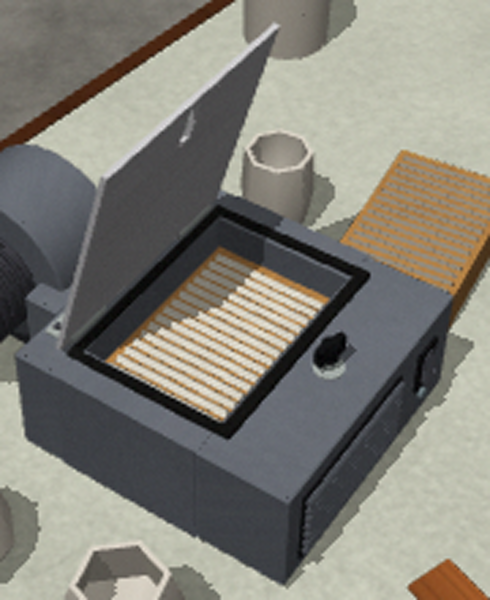

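```bash
cat > fit.py <<'E'
from h import *
from scipy.optimize import least_squares
st=bot.snapshot('top'); ss=bot.snapshot('side')
B=130
T=[((B,B,120),(57,85)),((-B,B,120),(103,568)),((-B,-B,120),(594,515)),((B,-B,120),(540,32)),((-85,0,141),None)]
S=[((-B,B,120),(290,497)),((-B,-B,120),(452,294)),((B,B,120),(18,358)),((-B,B,0),(285,585))]
obs=[(st,X,(175+p[0]/4,165+p[1]/4)) for X,p in T if p]+[(ss,X,(195+p[0]/2.722,115+p[1]/2.727)) for X,p in S]
def w(q,X):
    c,s=np.cos(q[2]),np.sin(q[2]); return np.array([q[0]+c*X[0]-s*X[1],q[1]+s*X[0]+c*X[1],X[2]])
f=lambda q:np.concatenate([proj(s,w(q,X))-p for s,X,p in obs])
r=least_squares(f,[500,50,0.1],loss='soft_l1',x_scale=[100,100,.1])
if __name__=='__main__':
    print(r.x); print(np.round(f(r.x).reshape(-1,2),1))
    wm=w(r.x,(-85,0,141)); print('wing',wm, proj(st,wm),proj(ss,wm))
    E=lambda a,d,y,z:(100-d*np.cos(a)+z*np.sin(a)*1, y, 125.5+d*np.sin(a)+z*np.cos(a))
    for a in [1.3]:
        for d,y in [(215,0),(215,110),(215,-110),(185,0)]:
            X=w(r.x,E(a,d,y,0)); print(d,y,np.round(X),np.round(proj(st,X)),np.round(proj(ss,X)))
    for n,z,c in [('vase',52,0),('pot_low',34,0),('tumbler',44,0),('old_filter',22,0)]:
        for cam,s in (('top',st),('side',ss)):
            k=bot.recognise(n,cam); print(n,cam,np.round(atz(s,k[0]['position'],z)) if k else None)
E
python3 fit.py
python3 - <<'E'
from h import *
im=cv2.imread('pics/top0.png'); c=im[265:295,240:280]; cv2.imwrite('pics/wz.png',cv2.resize(c,(800,600),interpolation=cv2.INTER_CUBIC))
E
```

```text
[5.37575459e+02 7.58288118e+01 1.04449166e-01]
[[-0.6 -0.6]
 [ 0.2  1.5]
 [ 1.4  0.5]
 [ 0.2 -1.5]
 [ 0.1  1.2]
 [ 1.2 -1. ]
 [-1.8 -2.6]
 [-0.5  3.1]]
wing [453.03869689  66.96676682 141.        ] [259.88275669 280.14887735] [316.45799127 242.00266567]
215 0 [580.  80. 333.] [245. 210.] [267. 149.]
215 110 [568. 190. 333.] [181. 217.] [234. 179.]
215 -110 [591. -29. 333.] [309. 202.] [297. 123.]
185 0 [588.  81. 304.] [246. 207.] [264. 159.]
vase top [ 530. -193.   52.]
vase side [450. 307.  52.]
pot_low top [614. 333.  34.]
pot_low side [622. 322.  34.]
tumbler top [ 680. -144.   44.]
tumbler side None
old_filter top [ 528. -201.   22.]
old_filter side [ 536. -226.   22.]
```

View pics/wz.png

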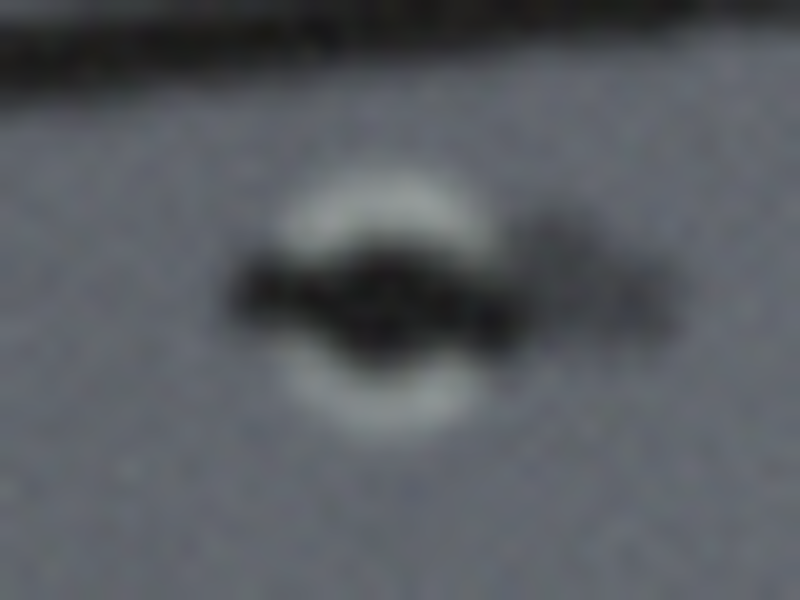

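```bash
cat > plan.py <<'E'
from h import *
from scipy.spatial.transform import Rotation as Ro
# world straight path to target pos & yaw (deg of tool x), jaw; n rows
def plan(wps,q0=None):
    o=bot.get_obs(); q=np.array(o['ee_rot']); R=Ro.from_quat([q[1],q[2],q[3],q[0]]).as_matrix(); p=np.array(o['position'])
    yaw=np.degrees(np.arctan2(R[1,0],R[0,0])); print('now',p.round(1),'yaw',yaw.round(1),'tilt',R[2].round(3),'F',np.round(o['wrist_force'],1),'w',round(o['gripper_width'],1),'t',o['time_s'])
    out=[]
    for P,ty,jaw,n in wps:
        P=np.array(P,float); dy=(ty-yaw+180)%360-180
        for i in range(n):
            d=(P-p)/(n-i); 
            c,s=np.cos(np.radians(yaw)),np.sin(np.radians(yaw))
            X=np.array([c,s,0]);Y=np.array([s,-c,0])  # z down: y = z x x
            a=dy/n
            out.append([round(d@X/10,1),round(d@Y/10,1),round(-d[2]/10,1),round(-a,0),jaw]); 
            p=p+d; yaw+=a
    for k in range(0,len(out),5): print([v for r in out[k:k+5] for v in map(float,r)])
def ext(x,y,z,pose=(537.6,75.8,0.1045)):
    c,s=np.cos(pose[2]),np.sin(pose[2]); return [pose[0]+c*x-s*y,pose[1]+s*x+c*y,z]
E
python3 - <<'E'
from plan import *
plan([([453,67,240],-6.9,-0.2,15)])
E
```

```text
now [ 228.  -527.9  209.6] yaw -66.6 tilt [ 0.  0. -1.] F [ 0.4  0.3 -0.7] w 85.3 t 2.15
[-3.0, -2.9, -0.2, -4.0, -0.2, -2.8, -3.2, -0.2, -4.0, -0.2, -2.6, -3.3, -0.2, -4.0, -0.2, -2.4, -3.5, -0.2, -4.0, -0.2, -2.1, -3.7, -0.2, -4.0, -0.2]
[-1.9, -3.8, -0.2, -4.0, -0.2, -1.6, -3.9, -0.2, -4.0, -0.2, -1.3, -4.0, -0.2, -4.0, -0.2, -1.0, -4.1, -0.2, -4.0, -0.2, -0.7, -4.2, -0.2, -4.0, -0.2]
[-0.5, -4.2, -0.2, -4.0, -0.2, -0.2, -4.2, -0.2, -4.0, -0.2, 0.1, -4.2, -0.2, -4.0, -0.2, 0.4, -4.2, -0.2, -4.0, -0.2, 0.7, -4.2, -0.2, -4.0, -0.2]
```

drive_tool(
  targets=[-3.0,-2.9,-0.2,-4.0,-0.2,-2.8,-3.2,-0.2,-4.0,-0.2,-2.6,-3.3,-0.2,-4.0,-0.2,-2.4,-3.5,-0.2,-4.0,-0.2,-2.1,-3.7,-0.2,-4.0,-0.2],
)

```text
time_s: 2.78
position: [303.6, -327.3, 219.2]
ee_rot: [0.0, 0.92, -0.393, 0.001]
wrist_force: [-0.0, -0.5, 0.4]
gripper_width: 33.9
```

drive_tool(
  targets=[-1.9,-3.8,-0.2,-4.0,-0.2,-1.6,-3.9,-0.2,-4.0,-0.2,-1.3,-4.0,-0.2,-4.0,-0.2,-1.0,-4.1,-0.2,-4.0,-0.2,-0.7,-4.2,-0.2,-4.0,-0.2],
)

```text
time_s: 3.4
position: [377.8, -122.1, 230.6]
ee_rot: [0.001, 0.975, -0.222, 0.003]
wrist_force: [1.0, 0.7, 0.3]
gripper_width: 34.4
```

drive_tool(
  targets=[-0.5,-4.2,-0.2,-4.0,-0.2,-0.2,-4.2,-0.2,-4.0,-0.2,0.1,-4.2,-0.2,-4.0,-0.2,0.4,-4.2,-0.2,-4.0,-0.2,0.7,-4.2,-0.2,-4.0,-0.2],
)

```text
time_s: 4.03
position: [447.5, 84.9, 242.0]
ee_rot: [0.001, 0.999, -0.043, 0.005]
wrist_force: [0.3, -0.3, -0.1]
gripper_width: 34.2
```

Run:
```python
from plan import *
plan([([453,67,240],-6.9,-0.2,5)])
```

```text
now [447.5  84.9 242. ] yaw -5.0 tilt [ 0.009  0.003 -1.   ] F [ 0.3 -0.3 -0.1] w 34.2 t 4.025
[0.1, 0.3, 0.0, 0.0, -0.2, 0.1, 0.3, 0.0, 0.0, -0.2, 0.1, 0.3, 0.0, 0.0, -0.2, 0.1, 0.3, 0.0, 0.0, -0.2, 0.2, 0.3, 0.0, 0.0, -0.2]
```

drive_tool(
  targets=[0.3,0.9,0.0,1,-0.2,0.3,0.9,0.0,1,-0.2,0,0,0,0,-0.2,0,0,0,0,-0.2,0,0,0,0,-0.2],
)

```text
time_s: 4.65
position: [451.7, 65.1, 242.2]
ee_rot: [0.002, 0.998, -0.062, 0.005]
wrist_force: [0.3, 0.5, 0.3]
gripper_width: 34.0
```

Run:
```python
from plan import *
plan([([453,67,240],-6.9,-0.2,5)])
s=snap('wrist','w1'); print(bot.recognise('wing_mid','wrist'))
print(proj(s,[453,67,141]))
for p in [(-130,130,120),(-130,-130,120),(-45,95,120),(-45,-95,120)]: print(p,proj(s,ext(*p)))
s=snap('top','t1');print(bot.recognise('wing_mid','top'))
```

```text
now [451.7  65.1 242.2] yaw -7.1 tilt [ 0.009  0.002 -1.   ] F [0.3 0.5 0.3] w 34.0 t 4.65
[0.0, -0.0, 0.0, -0.0, -0.2, 0.0, -0.0, 0.0, -0.0, -0.2, 0.0, -0.0, 0.0, -0.0, -0.2, 0.0, -0.0, 0.0, -0.0, -0.2, 0.0, -0.0, 0.0, -0.0, -0.2]
[{'position': [199.4, 287.5], 'p': 0.81}]
[285.30501426 198.19863129]
(-130, 130, 120) [185.68238708  38.76510007]
(-130, -130, 120) [270.26157203 326.06446518]
(-45, 95, 120) [308.42989735  60.82824234]
(-45, -95, 120) [350.26798319 277.5192771 ]
[]
```

View pics/w1.png

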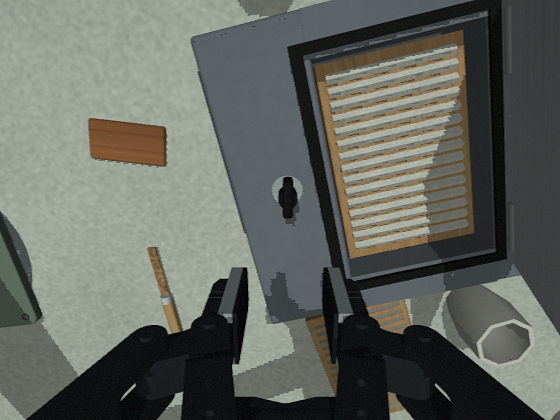

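The wrist view shows the wing at (288,198), upright in the image and so parallel to the pads. That is within 2 px of where the fit puts it.

Run:
```python
from plan import *
s=bot.snapshot('wrist')
for px in [(199.4,287.5),(178,288),(217,289)]: print(atz(s,px,146))
for px,q in [((38,192),(-130,130)),((322,268),(-130,-130)),((47,288),(0,0))]: print(atz(s,px,120),ext(*q,120))
# dark wing principal axis
g=cv2.cvtColor(s['image'],cv2.COLOR_RGB2GRAY)[170:222,272:305]; m=(g<45); ys,xs=np.nonzero(m)
P=np.array([atz(s,(y+170,x+272),150)[:2] for y,x in zip(ys,xs)]); c=np.cov(P.T); w,v=np.linalg.eigh(c); print(P.mean(0),np.degrees(np.arctan2(v[1,1],v[0,1])),np.sqrt(w),len(P))
plan([([453,67,165],-6.9,-0.2,3),([453,67,139],-6.9,-0.2,2)])
```

```text
[454.83978766  67.88084075 146.        ]
[457.25519514  84.75622221 146.        ]
[454.27483177  53.27063701 146.        ]
[399.4643861  191.92350789 120.        ] [np.float64(394.7488823067561), np.float64(191.53054123173786), 120]
[420.61096486 -61.58463347 120.        ] [np.float64(421.8694587682622), np.float64(-67.05111769324391), 120]
[468.83529506 177.39764512 120.        ] [np.float64(537.6), np.float64(75.8), 120]
[454.93442619  70.12316861] 83.7526822728381 [3.22041586 8.30081935] 532
now [451.8  65.7 242.1] yaw -7.0 tilt [ 0.009  0.002 -1.   ] F [-0.2 -1.   0.3] w 34.1 t 4.9
[0.0, -0.0, 2.6, -0.0, -0.2, 0.0, -0.0, 2.6, -0.0, -0.2, 0.0, -0.0, 2.6, -0.0, -0.2, 0.0, 0.0, 1.3, -0.0, -0.2, 0.0, 0.0, 1.3, -0.0, -0.2]
```

drive_tool(
  targets=[0.1,-0.1,2.6,0,-0.2,0.1,-0.1,2.6,0,-0.2,0,0,2.3,0,-0.2,0,0,0,0,-0.2,0,0,0,0,-0.2],
)

```text
time_s: 5.52
position: [456.2, 67.9, 166.8]
ee_rot: [0.001, 0.998, -0.061, 0.006]
wrist_force: [0.2, 0.2, 0.9]
gripper_width: 34.0
```

Run:
```python
from plan import *
plan([([454.3,68,138],-6.9,-0.2,3)])
s=snap('wrist','w2'); print(bot.recognise('wing_mid','wrist')); snap('side','s2')
```

```text
now [456.2  67.9 166.8] yaw -7.0 tilt [ 0.013  0.001 -1.   ] F [0.2 0.2 0.9] w 34.0 t 5.525
[-0.1, 0.0, 1.0, -0.0, -0.2, -0.1, 0.0, 1.0, -0.0, -0.2, -0.1, 0.0, 1.0, -0.0, -0.2]
[{'position': [240.3, 279.7], 'p': 0.65}]
```

View pics/w2.png

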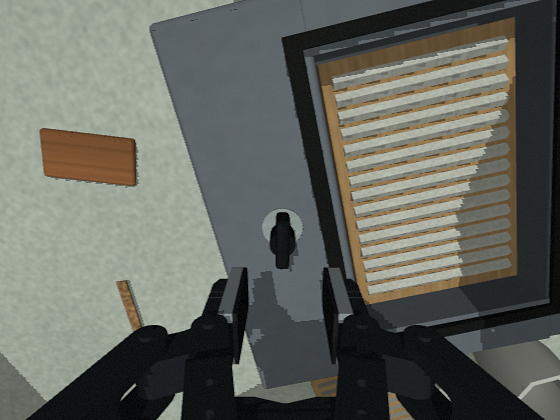

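The wing (282,241) lies centred between the pads, at columns 240 to 330. I'll descend.

drive_tool(
  targets=[-0.1,0,1.0,0,-0.2,-0.1,0,1.0,0,-0.2,0,0,0.8,0,-0.2,0,0,0,0,-0.2,0,0,0,0,-0.2],
)

```text
time_s: 6.3
position: [454.6, 68.0, 137.5]
ee_rot: [0.001, 0.998, -0.061, 0.007]
wrist_force: [0.3, -0.4, -0.9]
gripper_width: 34.0
```

Run:
```python
from plan import *
plan([([454.3,68,138],-6.9,-0.2,1)])
s=snap('wrist','w3'); s=snap('side','s3')
im=cv2.imread('pics/s3.png'); c=im[170:320,230:410]; cv2.imwrite('pics/s3z.png',cv2.resize(c,(720,600),interpolation=cv2.INTER_CUBIC))
```

```text
now [454.6  68.  137.5] yaw -7.0 tilt [ 0.014  0.001 -1.   ] F [ 0.3 -0.4 -0.9] w 34.0 t 6.3
[-0.0, 0.0, -0.1, -0.0, -0.2]
```

View pics/w3.png

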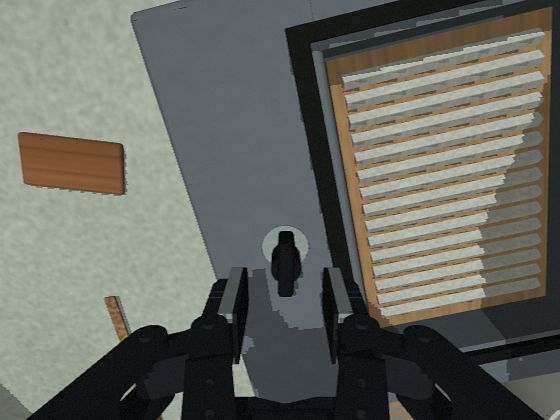

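View pics/s3z.png

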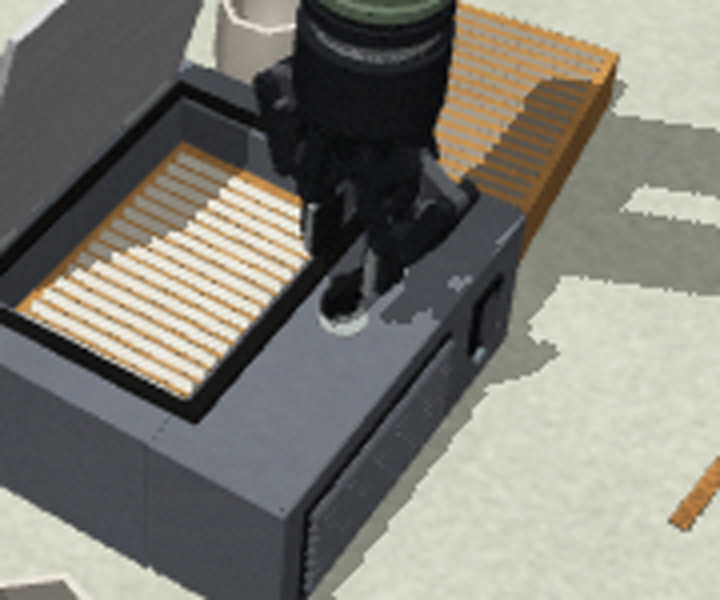

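drive_tool(
  targets=[0,0,0,0,-0.6,0,0,0,0,-1,0,0,0,0,-1,0,0,0,0,-1,0,0,0,0,-1],
)

```text
time_s: 7.02
position: [455.2, 68.1, 138.2]
ee_rot: [0.001, 0.998, -0.061, 0.008]
wrist_force: [0.6, 0.5, -0.8]
gripper_width: -0.1
```

Run:
```python
from plan import *
plan([([454.3,68,138],-6.9,-1,1)]); print(bot.get_obs()['torque'])
s=snap('wrist','w4')
print(proj(s,[454.5,68,138]))
```

```text
now [455.2  68.1 138.2] yaw -7.0 tilt [ 0.016  0.001 -1.   ] F [ 0.6  0.5 -0.8] w -0.1 t 7.025
[-0.1, 0.0, 0.0, -0.0, -1.0]
[ 0.01115018 -0.03943952 -0.00474488]
[283.99996168 259.31587595]
```

View pics/w4.png

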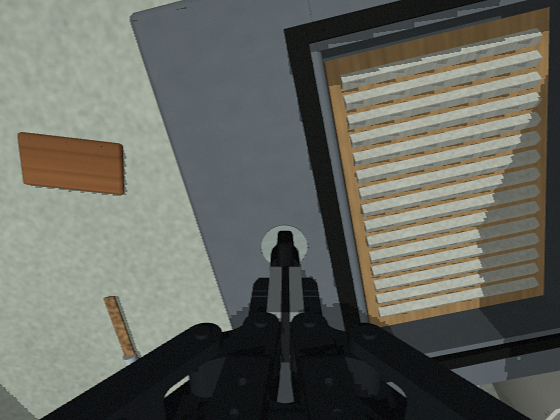

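The gripper shut fully (width 0), so it missed the wing. I'll check from the other cameras.

Run:
```python
from plan import *
s=snap('side','s4'); im=cv2.imread('pics/s4.png'); c=im[200:275,270:360]; cv2.imwrite('pics/s4z.png',cv2.resize(c,(720,600),interpolation=cv2.INTER_CUBIC))
f=lambda X:((proj(s,X)-[270,200])*8).round()
print('tcp',f([455.2,68.1,138.2]),'wing top',f([454.5,68,150]),'disc',f([454.5,68,122]))
w=bot.snapshot('wrist'); print(proj(w,[454.5,68,120]),proj(w,[454.5,68,130]),proj(w,[454.5,68,150]))
print(atz(w,(245,284),121),atz(w,(245,284),132)); o,d=ray(w,(210,280)); print(o,d)
im=cv2.imread('pics/w4.png'); cv2.imwrite('pics/w4z.png',cv2.resize(im[200:350,200:380],(720,600),interpolation=cv2.INTER_CUBIC))
```

```text
tcp [362. 342.] wing top [367. 313.] disc [361. 383.]
[283.57739696 244.89034896] [283.81076671 252.59350942] [284.35433376 270.53578367]
[454.7728362   68.35816637 121.        ] [455.23682941  73.38596794 132.        ]
[462.45014624 151.54902171 303.00786062] [-0.03789535 -0.32259911 -0.9457768 ]
```

View pics/s4z.png

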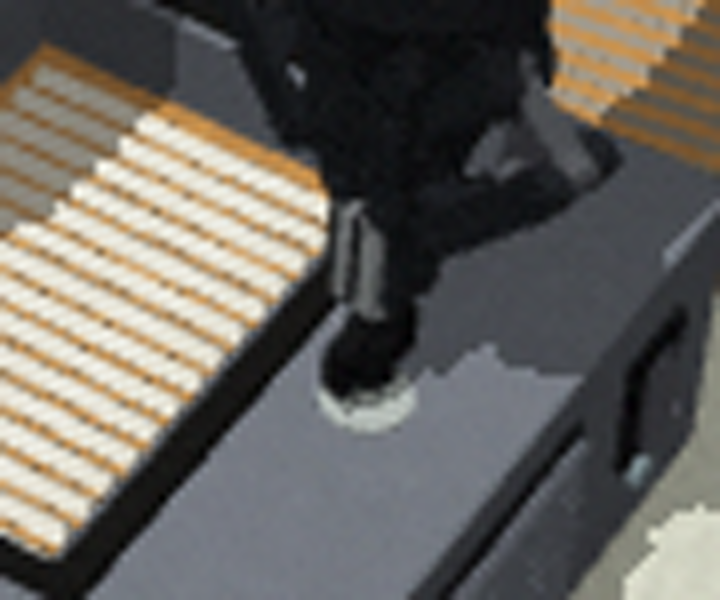

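View pics/w4z.png

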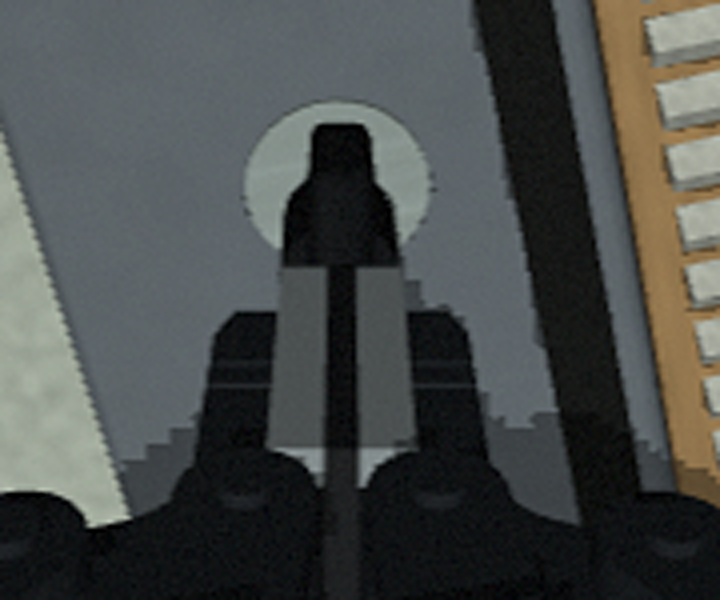

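Run:
```python
from plan import *
s=bot.snapshot('side'); w=bot.snapshot('wrist')
def tri(a,b):
    o1,d1=ray(w,a[::-1]); o2,d2=ray(s,b[::-1])
    A=np.stack([d1,-d2],1); t=np.linalg.lstsq(A,o2-o1,rcond=None)[0]; p,q=o1+d1*t[0],o2+d2*t[1]; return ((p+q)/2).round(1),np.linalg.norm(p-q).round(1)
print(tri((300.5,266.5),(311.6,237.5)),tri((270.7,266.5),(317.9,240)))
# wing near end top
print(tri((286,231),(270+330/8,200+385/8)))
for y in (79,68):
  for z in (138,145,150): print(y,z,proj(w,[455,y,z]),(proj(s,[455,y,z])-[270,200])*8)
```

```text
(array([462.9,  71.2, 152.3]), np.float64(1.5)) (array([448. ,  71.6, 153.5]), np.float64(2.5))
(array([456.9,  79.7, 129.2]), np.float64(0.9))
79 138 [282.37923069 240.03709428] [337.87009809 365.55895024]
79 145 [282.51318281 245.79842385] [339.40561566 347.7101106 ]
79 150 [282.61529863 250.19046265] [340.51038348 334.86830134]
68 138 [284.97928557 259.22506507] [362.74685951 342.30966813]
68 145 [285.20771212 265.58613069] [364.37877564 324.4580383 ]
68 150 [285.38161843 270.42895418] [365.55285472 311.61471587]
```

Run:
```python
import cv2,numpy as np
a=cv2.imread('pics/w3.png')[215:305,230:345];b=cv2.imread('pics/w4.png')[215:305,230:345]
f=lambda i:cv2.convertScaleAbs(cv2.resize(i,(400,313),interpolation=cv2.INTER_CUBIC),alpha=2.2,beta=20)
cv2.imwrite('pics/cmp.png',np.hstack([f(a),f(b)]))
```

```text
(no output)
```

View pics/cmp.png

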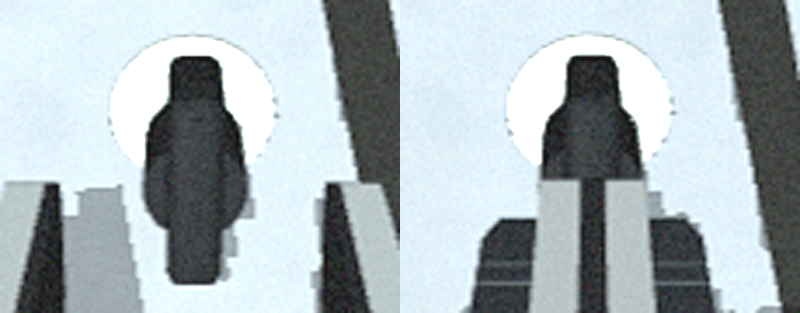

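The fingers closed just above the wing: triangulation puts the visible tips at z≈152, about 14 mm above the reported TCP. I'll open and go lower.

drive_tool(
  targets=[0,0,0,0,-0.3,0,0,0,0,-0.3,0,0,0,0,-0.3,-0.1,0,0.6,0,-0.3,0,0,0.6,0,-0.3],
)

```text
time_s: 7.9
position: [454.5, 68.2, 125.8]
ee_rot: [0.001, 0.998, -0.061, 0.008]
wrist_force: [-0.6, 0.1, -0.1]
gripper_width: 30.0
```

Run:
```python
from plan import *
plan([([454.3,68,123],-6.9,-0.3,1)])
s=snap('wrist','w5');
print(bot.recognise('wing_mid','wrist'))
s=snap('side','s5'); im=cv2.imread('pics/s5.png'); c=im[200:275,270:360]; 
a=cv2.imread('pics/w5.png')[215:305,230:345]
f=lambda i,w:cv2.convertScaleAbs(cv2.resize(i,(w,320),interpolation=cv2.INTER_CUBIC),alpha=1.6,beta=20)
cv2.imwrite('pics/c5.png',np.hstack([f(a,409),f(c,384)]))
```

```text
now [454.5  68.2 125.8] yaw -7.0 tilt [ 0.017  0.    -1.   ] F [-0.6  0.1 -0.1] w 30.0 t 7.9
[-0.0, 0.0, 0.3, -0.0, -0.3]
[{'position': [275.1, 288.6], 'p': 0.75}]
```

View pics/c5.png

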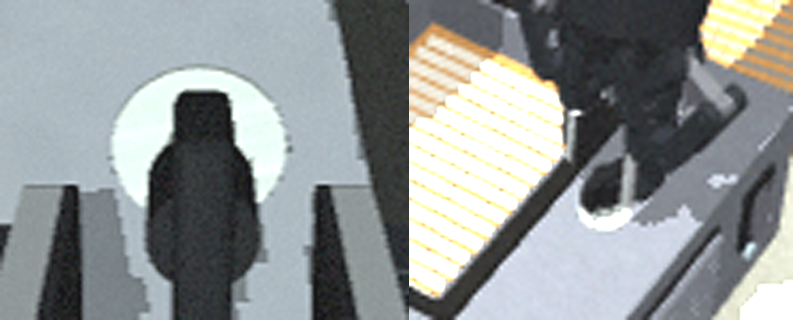

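drive_tool(
  targets=[0,0,0.3,0,-0.3,0,0,0,0,-1,0,0,0,0,-1,0,0,0,0,-1,0,0,0,0,-1],
)

```text
time_s: 8.68
position: [455.2, 68.1, 122.9]
ee_rot: [0.001, 0.998, -0.061, 0.009]
wrist_force: [0.4, -1.2, -0.7]
gripper_width: 6.1
```

Run:
```python
from plan import *
plan([([454.3,68,123],-6.9,-1,1)]); print(bot.get_obs()['torque'])
s=snap('wrist','w6');
print(bot.recognise('wing_mid','wrist'))
s=snap('side','s6'); im=cv2.imread('pics/s6.png'); c=im[200:275,270:360]; 
a=cv2.imread('pics/w6.png')[215:305,230:345]
f=lambda i,w:cv2.convertScaleAbs(cv2.resize(i,(w,320),interpolation=cv2.INTER_CUBIC),alpha=1.6,beta=20)
cv2.imwrite('pics/c6.png',np.hstack([f(a,409),f(c,384)]))
```

```text
now [455.2  68.1 122.9] yaw -7.0 tilt [ 0.018  0.    -1.   ] F [ 0.4 -1.2 -0.7] w 6.1 t 8.675
[-0.1, 0.0, -0.0, -0.0, -1.0]
[-0.04846634 -0.10400093 -0.05201575]
[{'position': [269.6, 283.8], 'p': 0.67}]
```

View pics/c6.png

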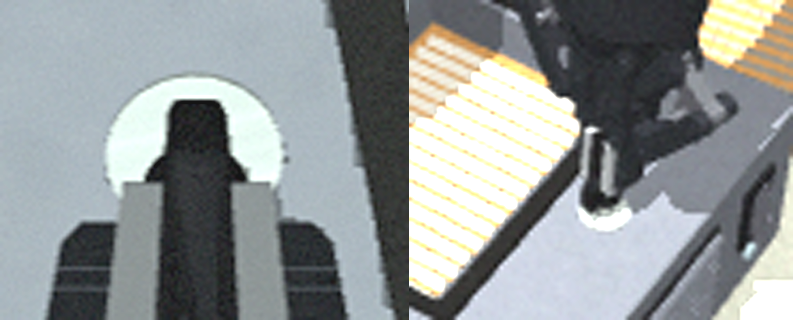

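Gripped (6.1 mm). Now I'll turn the wing clockwise.

drive_tool(
  targets=[0,0,0,8,-1,0,0,0,8,-1,0,0,0,8,-1,0,0,0,8,-1,0,0,0,8,-1],
)

```text
time_s: 9.45
position: [454.7, 68.4, 122.9]
ee_rot: [-0.002, 0.913, -0.408, 0.008]
wrist_force: [0.4, 0.8, -0.5]
gripper_width: 5.4
```

Run:
```python
from plan import *
plan([([454.5,68,123],-84,-1,5)]); print(bot.get_obs()['torque'])
```

```text
now [454.7  68.4 122.9] yaw -48.2 tilt [ 0.013 -0.01  -1.   ] F [ 0.4  0.8 -0.5] w 5.4 t 9.45
[0.0, 0.0, -0.0, 7.0, -1.0, 0.0, 0.0, -0.0, 7.0, -1.0, 0.0, 0.0, -0.0, 7.0, -1.0, 0.0, 0.0, -0.0, 7.0, -1.0, 0.0, 0.0, -0.0, 7.0, -1.0]
[ 0.04021899 -0.01718108  0.09699673]
```

drive_tool(
  targets=[0,0,0,8,-1,0,0,0,8,-1,0,0,0,8,-1,0,0,0,8,-1,0,0,0,4,-1],
)

```text
time_s: 10.07
position: [454.4, 68.9, 122.9]
ee_rot: [-0.005, 0.735, -0.678, 0.006]
wrist_force: [1.7, 0.5, -0.2]
gripper_width: 5.5
```

Run:
```python
from plan import *
plan([([454.5,68,123],-84,-1,5)]); print(bot.get_obs()['torque'])
s=snap('wrist','w7')
```

```text
now [454.4  68.9 122.9] yaw -85.3 tilt [ 0.003 -0.016 -1.   ] F [ 1.7  0.5 -0.2] w 5.5 t 10.075
[0.0, -0.0, -0.0, -0.0, -1.0, 0.0, -0.0, -0.0, -0.0, -1.0, 0.0, -0.0, -0.0, -0.0, -1.0, 0.0, -0.0, -0.0, -0.0, -1.0, 0.0, -0.0, -0.0, -0.0, -1.0]
[0.00552141 0.03508545 0.01443   ]
```

View pics/w7.png

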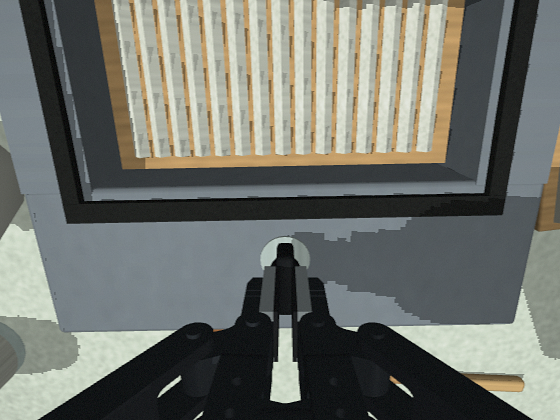

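In the wrist view the frame's front edge runs from (62,331) to (512,322), so the wing is within about 1° of in line. I'll correct by 1°, open, and lift to check.

drive_tool(
  targets=[0,0,0,-1,-1,0,0,0,0,-1,0,0,0,0,-0.3,0,0,0,0,-0.3,0,0,0,0,-0.3],
)

```text
time_s: 10.75
position: [453.9, 68.9, 122.9]
ee_rot: [-0.004, 0.742, -0.67, 0.006]
wrist_force: [0.1, 0.2, 0.1]
gripper_width: 30.1
```

drive_tool(
  targets=[0,0,-2,0,-0.3,0,0,-4,0,-0.3,0,0,-5,0,-0.3,0,0,-5,0,-1,0,0,-5,0,-1],
)

```text
time_s: 11.38
position: [448.2, 69.0, 335.0]
ee_rot: [-0.0, 0.742, -0.67, 0.003]
wrist_force: [1.4, 0.6, 0.1]
gripper_width: -0.3
```

Run:
```python
from plan import *
plan([([454.5,68,400],-84,-1,5)]); 
s=snap('wrist','w8'); print(bot.recognise('wing_mid','wrist'),bot.recognise('cover_slot','wrist'))
s=snap('top','t8');s=snap('side','s8')
```

```text
now [448.2  69.  335. ] yaw -84.1 tilt [ 0.004 -0.004 -1.   ] F [1.4 0.6 0.1] w -0.3 t 11.375
[0.0, -0.1, -1.3, -0.0, -1.0, 0.0, -0.1, -1.3, -0.0, -1.0, 0.0, -0.1, -1.3, -0.0, -1.0, 0.0, -0.1, -1.3, -0.0, -1.0, 0.0, -0.1, -1.3, -0.0, -1.0]
[{'position': [167.6, 284.8], 'p': 0.8}] []
```

View pics/w8.png

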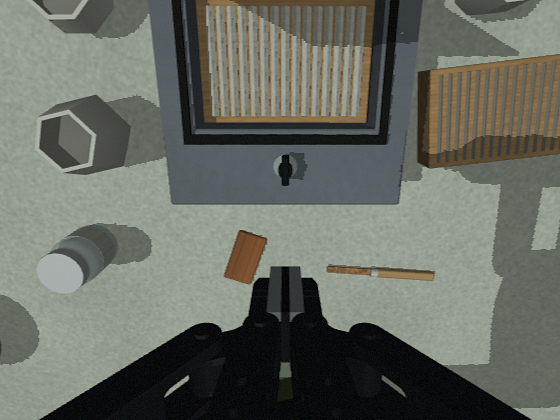

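View pics/s8.png

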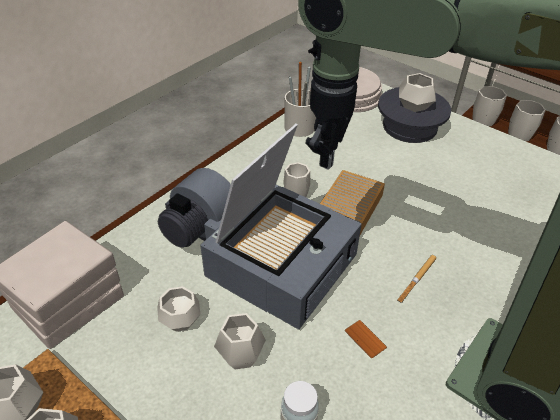

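Seen from the wrist, the wing at (285,170) is square to the frame's front edge, so it is in line. In the side view the cover still stands open. I'll go up and over, behind the cover.

Run:
```python
from plan import *
plan([([450,69,395],-84,-1,2),(ext(105,45,395),-84,-1,5),(ext(105,45,300),-84,-1,3)]);
```

```text
now [448.1  69.  332.5] yaw -84.1 tilt [ 0.004 -0.002 -1.   ] F [ 0.3 -0.3 -0.3] w 0.0 t 11.625
[0.0, -0.1, -3.1, -0.0, -1.0, 0.0, -0.1, -3.1, -0.0, -1.0, -0.9, -3.9, -0.0, -0.0, -1.0, -0.9, -3.9, -0.0, -0.0, -1.0, -0.9, -3.9, -0.0, -0.0, -1.0]
[-0.9, -3.9, -0.0, -0.0, -1.0, -0.9, -3.9, -0.0, -0.0, -1.0, 0.0, 0.0, 3.2, -0.0, -1.0, 0.0, 0.0, 3.2, -0.0, -1.0, 0.0, 0.0, 3.2, -0.0, -1.0]
```

drive_tool(
  targets=[0,0,-3.5,0,-1,0,0,-3.5,0,-1,-1,-3,0,0,-1,-1,-4,0,0,-1,-1,-4,0,0,-1],
)

```text
time_s: 12.25
position: [552.0, 110.1, 394.8]
ee_rot: [0.007, 0.742, -0.67, -0.004]
wrist_force: [-0.0, -0.4, 0.8]
gripper_width: -0.1
```

drive_tool(
  targets=[-1,-4,0,0,-1,-1,-4,0,0,-1,0,0,0,0,-1,0,0,0,0,-1,0,0,0,0,-1],
)

```text
time_s: 12.88
position: [631.1, 139.0, 381.2]
ee_rot: [0.016, 0.742, -0.67, -0.01]
wrist_force: [-1.0, -0.5, 0.9]
gripper_width: 0.1
```

Run:
```python
from plan import *
plan([(ext(105,45,395),-84,-1,1),(ext(105,45,300),-84,-1,4)]); 
s=snap('wrist','w9'); s=snap('side','s9')
```

```text
now [631.1 139.  381.2] yaw -84.2 tilt [ 0.007  0.037 -0.999] F [-1.  -0.5  0.9] w 0.1 t 12.875
[0.8, -0.5, -1.4, -0.0, -1.0, 0.0, 0.0, 2.4, -0.0, -1.0, 0.0, 0.0, 2.4, -0.0, -1.0, 0.0, 0.0, 2.4, -0.0, -1.0, 0.0, 0.0, 2.4, -0.0, -1.0]
```

View pics/w9.png

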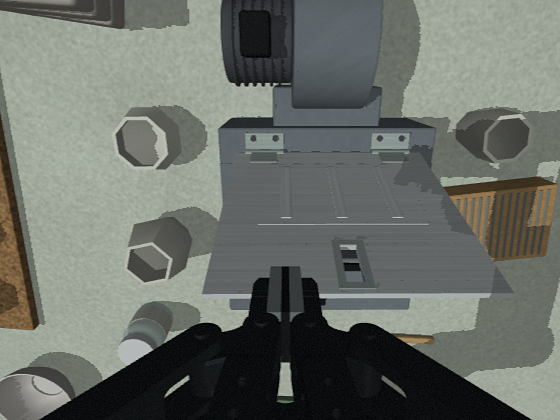

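View pics/s9.png

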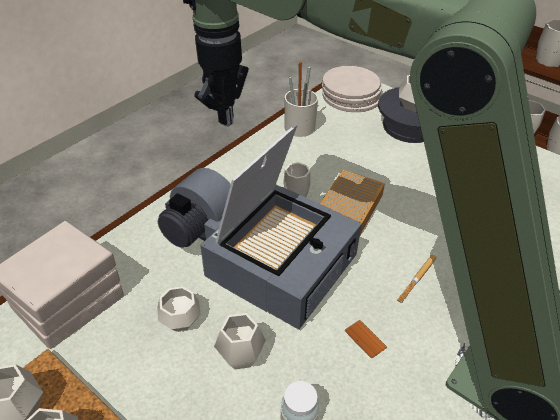

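The wrist view shows the cover's free edge at row 293, with the slot at (350,262) to the right of the fingers. So the fingers are behind the edge and beside the slot. I'll lower behind the cover.

drive_tool(
  targets=[0,-0.5,1.5,0,-1,0,0,1.7,0,-1,0,0,1.7,0,-1,0,0,1.7,0,-1,0,0,1,0,-1],
)

```text
time_s: 13.6
position: [632.3, 137.8, 303.4]
ee_rot: [0.014, 0.742, -0.67, -0.008]
wrist_force: [0.3, 0.3, 0.5]
gripper_width: -0.1
```

```bash
cat > st.py <<'E'
from plan import *
import sys
n=sys.argv[1]
o=bot.get_obs(); p=o['position']; d=p[:2]-[537.6,75.8]; c,s_=np.cos(.1045),np.sin(.1045)
plan([(p,-84,-1,0)]); print('ext',(c*d[0]+s_*d[1]).round(1),(-s_*d[0]+c*d[1]).round(1),p[2].round(1),'tq',o['torque'].round(2))
snap('wrist','w'+n); snap('side','s'+n)
a=cv2.imread(f'pics/w{n}.png'); b=cv2.imread(f'pics/s{n}.png')[60:340,150:400]
cv2.imwrite(f'pics/c{n}.png',np.hstack([cv2.resize(a,(430,322)),cv2.resize(b,(360,322) if 0 else (288,322))]))
E
python3 st.py 10
```

```text
now [632.3 137.8 303.4] yaw -84.2 tilt [ 0.007  0.032 -0.999] F [0.3 0.3 0.5] w -0.1 t 13.6
ext 100.6 51.8 303.4 tq [-0.05 -0.06  0.02]
```

View pics/c10.png

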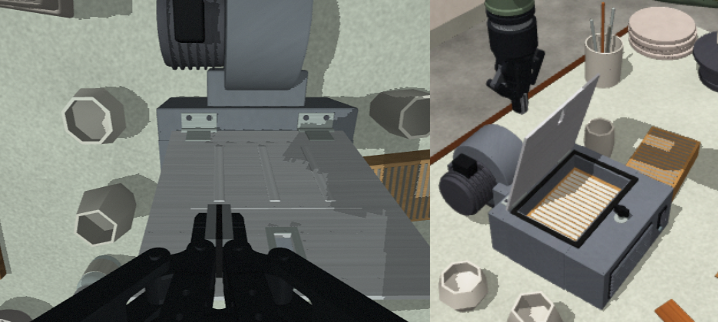

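drive_tool(
  targets=[0,1.2,0,0,-1,0,1,0,0,-1,0,0.8,0,0,-1,0,0.6,0,0,-1,0,0.6,0,0,-1],
)

```text
time_s: 14.32
position: [588.2, 133.4, 307.3]
ee_rot: [0.012, 0.742, -0.67, -0.007]
wrist_force: [1.8, -0.3, -1.3]
gripper_width: 0.2
```

```bash
python3 st.py 11
```

```text
now [588.2 133.4 307.3] yaw -84.2 tilt [ 0.006  0.028 -1.   ] F [ 1.8 -0.3 -1.3] w 0.2 t 14.325
ext 56.4 52.0 307.3 tq [ 0.01 -0.19 -0.04]
```

View pics/c11.png

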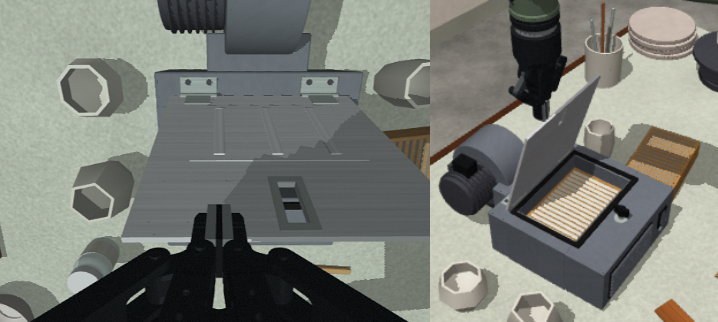

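drive_tool(
  targets=[0,0.8,1,0,-1,0,1.1,0.6,0,-1,0,1.1,0.6,0,-1,0,1.1,0.6,0,-1,0,1.1,0.6,0,-1],
)

```text
time_s: 15.05
position: [537.2, 128.2, 275.6]
ee_rot: [0.009, 0.742, -0.67, -0.004]
wrist_force: [2.7, 0.7, -0.8]
gripper_width: -0.2
```

```bash
python3 st.py 12
```

```text
now [537.2 128.2 275.6] yaw -84.2 tilt [ 0.005  0.018 -1.   ] F [ 2.7  0.7 -0.8] w -0.2 t 15.05
ext 5.1 52.2 275.6 tq [ 0.04 -0.43 -0.02]
```

View pics/c12.png

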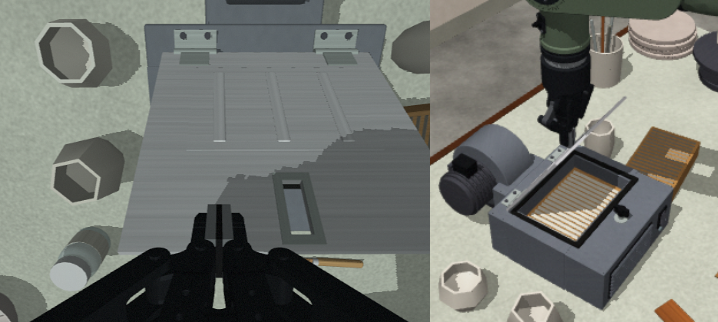

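The cover is following the finger, at about 1.0 rad. I'll continue the arc.

drive_tool(
  targets=[0,1,0.6,0,-1,0,1,0.7,0,-1,0,0.9,0.8,0,-1,0,0.9,0.9,0,-1,0,0.8,0.9,0,-1],
)

```text
time_s: 15.78
position: [488.8, 123.2, 235.9]
ee_rot: [0.007, 0.742, -0.671, -0.003]
wrist_force: [4.4, 1.1, 1.1]
gripper_width: -0.2
```

```bash
python3 st.py 13
```

```text
now [488.8 123.2 235.9] yaw -84.2 tilt [ 0.005  0.015 -1.   ] F [4.4 1.1 1.1] w -0.2 t 15.775
ext -43.5 52.3 235.9 tq [ 0.06 -0.65  0.02]
```

View pics/c13.png

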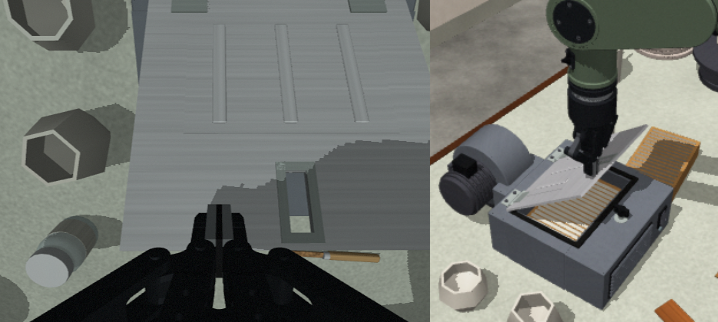

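drive_tool(
  targets=[0,0.6,0.8,0,-1,0,0.6,0.9,0,-1,0,0.5,0.9,0,-1,0,0.4,0.9,0,-1,0,0.3,0.9,0,-1],
)

```text
time_s: 16.5
position: [460.2, 120.2, 190.2]
ee_rot: [0.009, 0.742, -0.67, -0.005]
wrist_force: [-0.3, 0.1, 5.0]
gripper_width: -0.1
```

```bash
python3 st.py 14
```

```text
now [460.2 120.2 190.2] yaw -84.2 tilt [ 0.005  0.021 -1.   ] F [-0.3  0.1  5. ] w -0.1 t 16.5
ext -72.4 52.2 190.2 tq [-0.    0.2  -0.04]
```

View pics/c14.png

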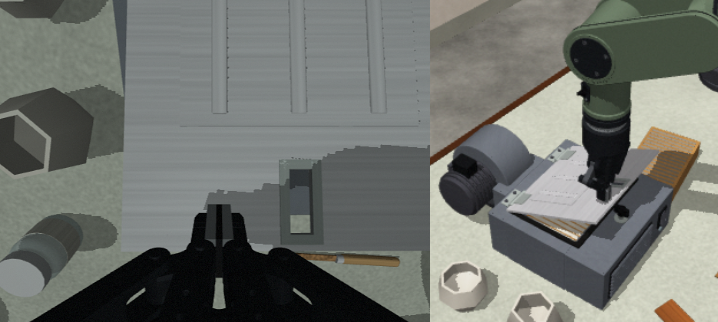

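drive_tool(
  targets=[0,0.3,0.9,0,-1,0,0.2,0.9,0,-1,0,0.2,0.9,0,-1,0,0.1,0.8,0,-1,0,0,0.5,0,-1],
)

```text
time_s: 17.23
position: [449.6, 118.9, 149.1]
ee_rot: [0.011, 0.742, -0.671, -0.007]
wrist_force: [-1.9, 0.6, 5.4]
gripper_width: 0.1
```

```bash
python3 st.py 15; python3 -c "
import cv2
cv2.imwrite('pics/w15z.png',cv2.resize(cv2.imread('pics/w15.png')[180:360,250:470],(733,600),interpolation=2))"
```

```text
now [449.6 118.9 149.1] yaw -84.2 tilt [ 0.005  0.026 -1.   ] F [-1.9  0.6  5.4] w 0.1 t 17.225
ext -83.1 52.1 149.1 tq [0.01 0.41 0.01]
```

View pics/c15.png

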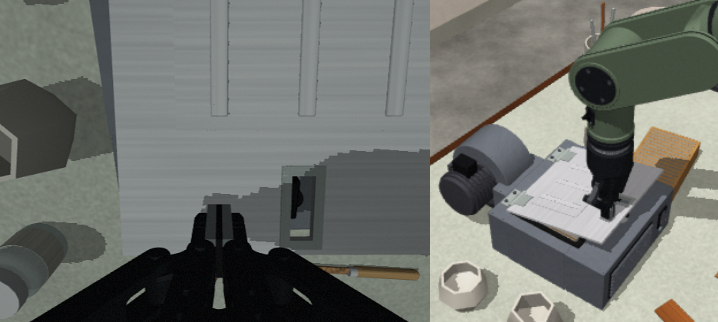

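View pics/w15z.png

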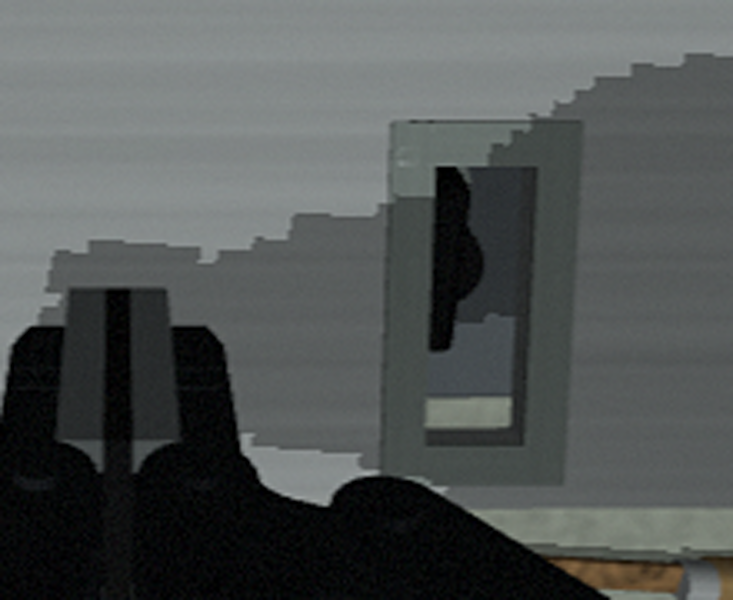

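Run:
```python
from plan import *
from scipy.optimize import least_squares
s=bot.snapshot('wrist')
z2p=lambda x,y:np.array([250+x/3.332,180+y/3.333])
obs=[((205,7),(537*0+437,167)),((165,7),(437,167))]
C={(165,7):(437,167),(165,-7):(537,167),(205,7):(425,445),(205,-7):(524,445)}
def X(a,d,y,zz=2.5): return ext(100-d*np.cos(a)+zz*np.sin(a),y,125.5+d*np.sin(a)+zz*np.cos(a))
f=lambda q:np.concatenate([proj(s,np.array(X(q[0],d,y+q[1]))+[q[2],0,0])-z2p(*p) for (d,y),p in C.items()])
r=least_squares(f,[.2,0,0],x_scale=[.1,1,1]); print(r.x,f(r.x).round(1).reshape(-1,2))
for x in (-70,-100):
  for y in (-4,4): print(x,y,((proj(s,ext(x,y,150))-[250,180])*3.333).round())
print('edge z',125.5+215*np.sin(r.x[0])-2.5)
```

```text
[0.2235569  0.33127435 1.02550349] [[-0.5  0.1]
 [ 0.1 -0. ]
 [ 0.3  0. ]
 [ 0.2 -0.2]]
-70 -4 [478. 193.]
-70 4 [425. 193.]
-100 -4 [458. 363.]
-100 4 [409. 363.]
edge z 170.6653712770143
```

The wing shows inside the slot (wing at columns 435–468 of slot 435–535 in the zoom). After allowing for parallax it is about 1 mm off centre, against 3 mm clearance. I'll press on down.

drive_tool(
  targets=[0,0.1,0.6,0,-1,0,0.1,0.6,0,-1,0,0,0.6,0,-1,0,0,0.5,0,-1,0,0,0.5,0,-1],
)

```text
time_s: 18.0
position: [445.7, 118.5, 121.8]
ee_rot: [0.012, 0.742, -0.671, -0.008]
wrist_force: [-2.3, 0.5, 5.7]
gripper_width: 0.4
```

```bash
python3 st.py 16; python3 -c "
import cv2
cv2.imwrite('pics/w16z.png',cv2.resize(cv2.imread('pics/w16.png')[180:360,250:470],(733,600),interpolation=2))"
```

```text
now [445.7 118.5 121.8] yaw -84.2 tilt [ 0.005  0.028 -1.   ] F [-2.3  0.5  5.7] w 0.4 t 18.0
ext -86.9 52.0 121.8 tq [0.07 0.45 0.02]
```

View pics/c16.png

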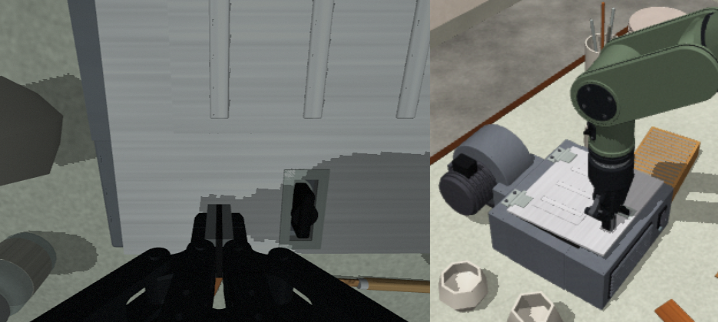

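View pics/w16z.png

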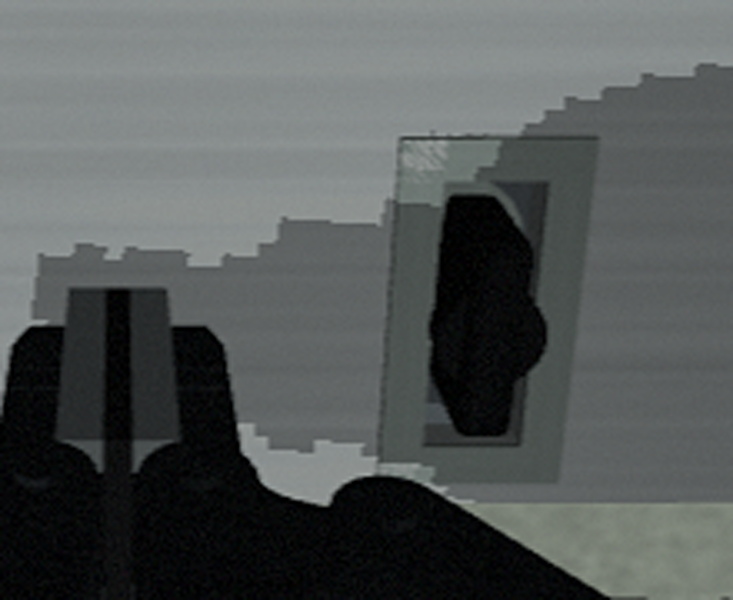

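drive_tool(
  targets=[0,0,0.5,0,-1,0,0,0.5,0,-1,0,0,0.4,0,-1,0,0,0.3,0,-1,0,0,0.3,0,-1],
)

```text
time_s: 18.73
position: [445.0, 118.5, 105.3]
ee_rot: [0.012, 0.742, -0.671, -0.008]
wrist_force: [-6.7, -1.1, 26.8]
gripper_width: 0.2
```

```bash
python3 st.py 17; python3 -c "
import cv2
cv2.imwrite('pics/w17z.png',cv2.resize(cv2.imread('pics/w17.png')[180:360,250:470],(733,600),interpolation=2))"
```

```text
now [445.  118.5 105.3] yaw -84.2 tilt [ 0.005  0.029 -1.   ] F [-6.7 -1.1 26.8] w 0.2 t 18.725
ext -87.6 52.1 105.3 tq [-0.19  1.28  0.  ]
```

View pics/w17z.png

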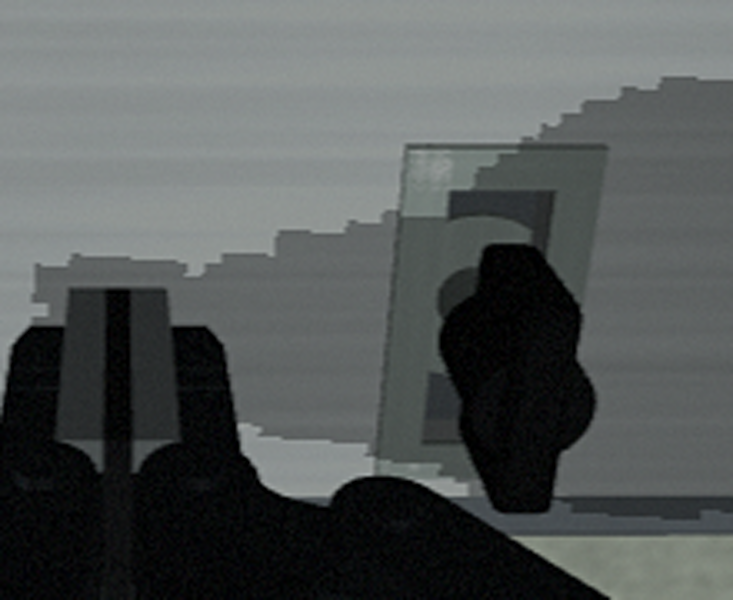

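The force is 27 N and the TCP is at 105 mm, as predicted for shut. The wing stands through the slot. I'll hold and check.

drive_tool(
  targets=[0,0,0.1,0,-1,0,0,0.1,0,-1,0,0,0.1,0,-1,0,0,0.1,0,-1,0,0,0.1,0,-1],
)

```text
time_s: 19.45
position: [445.1, 118.5, 107.7]
ee_rot: [0.011, 0.742, -0.671, -0.007]
wrist_force: [-3.2, 0.5, 11.8]
gripper_width: -0.4
```

```bash
python3 st.py 18
python3 - <<'E'
from plan import *
from scipy.optimize import least_squares
print(bot.get_obs()['wrist_force'])
s=bot.snapshot('side'); im=cv2.cvtColor(s['image'],cv2.COLOR_RGB2BGR); cv2.imwrite('pics/s18z.png',cv2.resize(im[190:320,200:375],(800,594),interpolation=2))
f=lambda X:((proj(s,X)-[200,190])*4.57).round()
for a in (0,.03): print([f(ext(100-215*np.cos(a),y,123+215*np.sin(a))) for y in (110,-110)], f(ext(-130,110,120)))
for i in range(4): bot.snapshot('top'); print(bot.get_obs()['wrist_force'].round(1),bot.get_obs()['position'].round(2))
E
```

```text
now [445.1 118.5 107.7] yaw -84.2 tilt [ 0.004  0.026 -1.   ] F [-3.2  0.5 11.8] w -0.4 t 19.45
ext -87.5 52.1 107.7 tq [-0.02  0.62  0.01]
[-3.2215056   0.11385611 10.66296643]
[array([460., 446.]), array([696., 152.])] [489. 465.]
[array([461., 436.]), array([698., 143.])] [489. 465.]
[-3.4 -0.5 11.8] [445.09 118.46 107.66]
[-3.7  0.5 11.6] [445.12 118.45 107.66]
[-2.7  0.5 11.6] [445.09 118.45 107.63]
[-4.4  0.1 12.5] [445.1  118.46 107.64]
```

View pics/s18z.png

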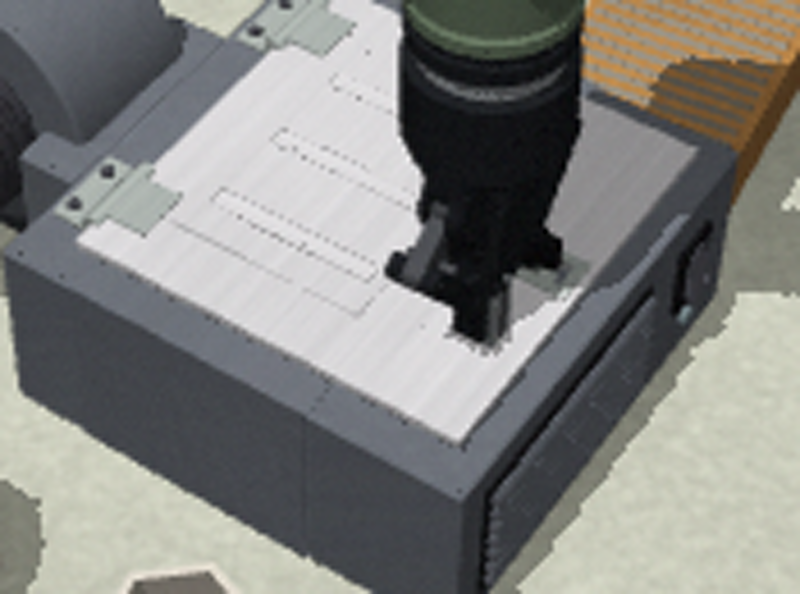

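drive_tool(
  targets=[0,0,0.3,0,-1,0,0,0.3,0,-1,0,0,0.3,0,-1,0,0,0.3,0,-1,0,0,0.3,0,-1],
)

```text
time_s: 20.42
position: [445.2, 118.5, 105.3]
ee_rot: [0.009, 0.742, -0.671, -0.006]
wrist_force: [-8.1, -1.7, 25.3]
gripper_width: 0.1
```

```bash
python3 st.py 19
python3 - <<'E'
from plan import *
for i in range(4): bot.snapshot('top'); print(bot.get_obs()['wrist_force'].round(1),bot.get_obs()['position'].round(2))
E
```

```text
now [445.2 118.5 105.3] yaw -84.2 tilt [ 0.004  0.021 -1.   ] F [-8.1 -1.7 25.3] w 0.1 t 20.425
ext -87.4 52.1 105.3 tq [-0.22  1.35  0.05]
[-7.4 -1.3 26.1] [445.19 118.5  105.28]
[-7.2 -1.4 26.4] [445.19 118.49 105.28]
[-7.8 -1.4 26.9] [445.18 118.5  105.28]
[-7.6 -1.6 26.3] [445.2  118.51 105.29]
```

```bash
python3 -c "
import cv2
cv2.imwrite('pics/w19z.png',cv2.resize(cv2.imread('pics/w19.png')[180:360,250:470],(733,600),interpolation=2))"
```

```text
(no output)
```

View pics/w19z.png

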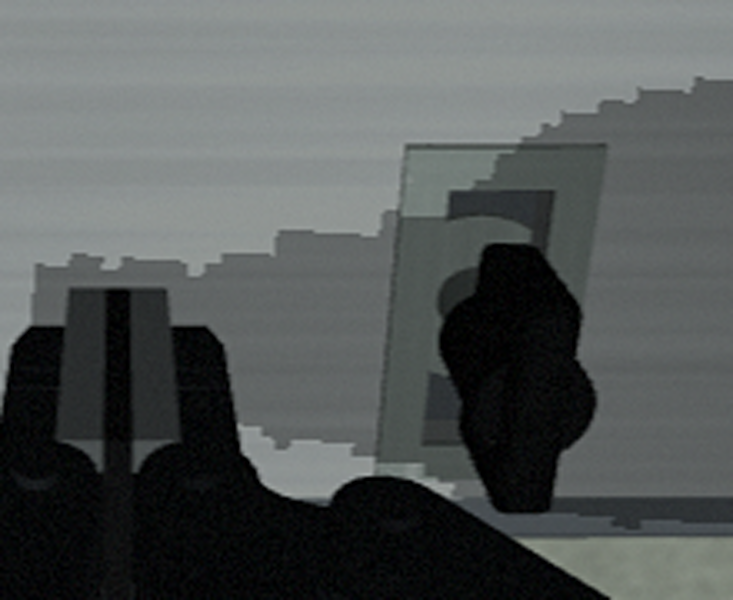

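View pics/s19.png

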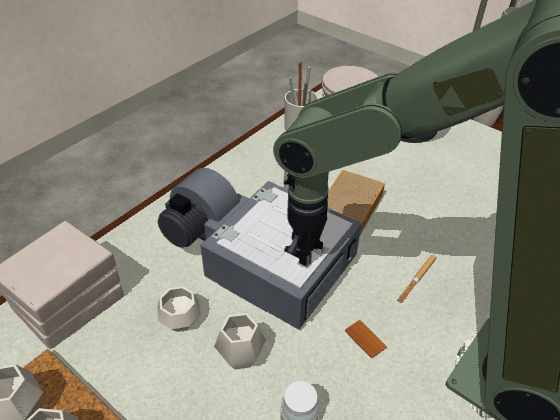

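Run:
```python
from plan import *
s=bot.snapshot('wrist'); im=cv2.resize(cv2.cvtColor(s['image'],cv2.COLOR_RGB2BGR)[180:360,250:470],(733,600),interpolation=2)
im=cv2.convertScaleAbs(im,alpha=1.5,beta=20)
f=lambda X:((proj(s,X)-[250,180])*3.333)
o0=None
for th,col in ((0,(0,255,0)),(.15,(0,0,255)),(-.15,(255,0,0))):
    pts=[]
    for u,v,z in [(15,4,132),(15,-4,132),(15,4,150),(15,-4,150),(-15,4,150),(-15,-4,150),(-15,4,132),(-15,-4,132)]:
        pts.append(f(ext(-85+u*np.cos(th)-v*np.sin(th),1.3+u*np.sin(th)+v*np.cos(th),z)))
    h=cv2.convexHull(np.float32(pts)).astype(int); cv2.polylines(im,[h],True,col,1)
sl=lambda e:np.array([f(ext(-85+u,v,128-0+e)) for u,v in [(20,7),(20,-7),(-20,-7),(-20,7)]]).round()
print(sl(0),sl(3))
cv2.imwrite('pics/ov.png',im)
```

```text
[[450. 198.]
 [557. 197.]
 [521. 450.]
 [424. 451.]] [[457. 207.]
 [565. 207.]
 [528. 464.]
 [429. 464.]]
```

View pics/ov.png

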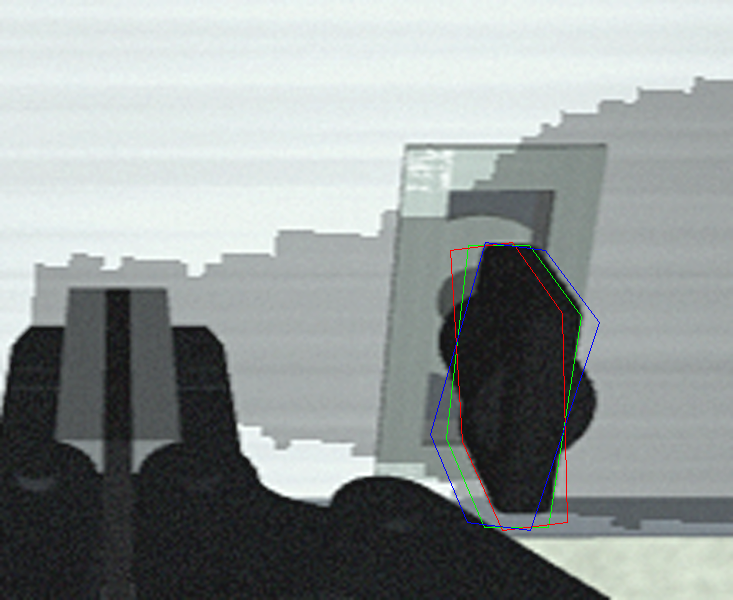

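The overlay confirms it. The wing's right flank and ends follow the 0 rad outline, not the ±0.15 ones. The slot corners at (448,190) and (422,445) match the shut cover's predicted (450,198) and (424,451). The press is steady at 26 N, so I'll hand in.

Run:
```python
from rig import bot
o=bot.get_obs(); print(o['time_s'],o['wrist_force'],o['position']); print(bot.job_done())
```

```text
20.775 [-7.24824993 -1.10816108 26.24314028] [445.2213593  118.5076609  105.31587111]
the job is handed in; nothing more can be done
None
```

The wing is turned in line with the slot, the cover is swung shut over it, and I handed in at 20.8 s with the arm still pressing the cover down. The hand-in gives no verdict.

**What I did:** I gripped the wing and turned it about 77° clockwise. Then I went over behind the cover with the fingers shut and swung it down along its arc, pressing beside the slot.

**Last checks:**
- **Wing:** in the wrist picture it stands through the slot, and its outline matches 0 rad rather than ±0.15.
- **Cover:** the slot's corners lie within about 2 pixels of where a fully shut cover puts them. The tool stopped at the same height on both presses.
- **Press:** steady at about 26 N vertically, against the roughly 14 N needed.
- **Seal force and edge height:** I could not read either directly, so I infer them from the pictures and the wrist force.
- **Pots and old filter:** they look unmoved in the pictures where they show. The tumbler is hidden behind the arm in the last side view. I did not measure any of them.

**What failed or disagreed:**
- The first grip closed just above the wing.
- The fingertips looked about 14 mm higher than the reported tool point, and about 20 mm when pressing. I went by the pictures and the force instead.
- One lighter hold let the cover rise about 2.4 mm at the tool, at about 12 N. I pressed it down again before handing in.

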